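# Stand a power module on end and index it for inspection

### The job

Gently stand the flat power module upright on one of its short ends in the middle of the turntable, its broad faces parallel to the long sides of the white outline, and let go of it. Then, by its orange-capped post, turn the turntable counter-clockwise (seen from above) until it comes up against its yellow stop, with the module still standing freely in place. Leave the other things on the bench alone.

Things in the scene. Friction and masses are not known exactly. Their poses are not given: they have to be found in the camera images.
- module: flat power module, a block 110 x 56 x 16 mm with aluminium base, red board edge and black cover, about 0.2 kg, lying flat on the wooden rest, base down. Origin: centre of its underside (base). x along its 110 mm length, y along its 56 mm width, z through its 16 mm thickness (up at the start). Both ends are alike; either may be the foot
- module_mid (a point): centre of the module's block, 8 mm above its origin along its z; axes as the module's
- rest: fixed wooden block 50 (x) x 36 (y) x 24 mm high under the module, which overhangs it on all sides (10 mm along each long side, 30 mm at each end). Origin: centre of its underside on the bench
- turntable: fixed grey base of the turntable, disc of radius 88 mm and 17 mm high, with a tab that carries the yellow stop block (14 mm wide, top 30 mm above the bench, 125 mm from the axis). Origin: on the axis, at the bench
- platter_top (a point): centre of the platter's black rubber top, 30 mm above the bench, on the turning axis; it turns with the platter (radius 100 mm), z up. A white outline 70 mm long along y and 31 mm wide along x is painted around it: the foot of the module, 56 mm along y and 16 mm along x, goes inside
- post_top (a point): top centre of the upright post that turns the platter: 12 mm diameter, orange cap 14 mm diameter and 12 mm tall, top 90 mm above the bench, 60 mm above the platter's top, standing 125 mm from the turning axis on a lug 26 mm wide. It turns with the platter
- platter (a joint): angle of the platter in rad, counter-clockwise seen from above; it starts near 0, ends against the yellow stop at 1.05, and stays where it is left (about 1 to 2 N at the post to turn it)
- flux_bottle: bystander: amber bottle 42 mm diameter, 100 mm tall; origin at the centre of its foot
- screwdriver: bystander: screwdriver lying on the bench; origin at its middle, underneath
- spool: bystander: grey spool 56 mm diameter, 40 mm tall; origin at the centre of its foot
- pcb_panel: bystander: red panel of circuit boards 85 x 150 x 10 mm lying flat; origin at the centre of its underside
Mind the look-alikes: they are no part of the job. Leave any purple or turquoise look-alike of the module alone.

How it is judged:
By the outcome, as a careful person would: the job done as asked, in the order asked, and still so for the second after the job is handed in, with the robot touching nothing.
It also fails if it takes over 64 s, if anything falls off the work surface, if the arm or the gripper's body presses on something with over 40 N, if the wrist force passes 120 N, or if a joint passes its speed limit or range.

### The arm

A 6-joint arm with a two-finger parallel gripper is mounted at the origin on the work surface. World frame = base frame: x ahead of the robot, y to its left, z up, the work surface at z = 0. Lengths are in mm, angles in rad, forces in N, time in s.
With the tool pointing down it reaches from about 275 to 750 mm from the base axis. Payload 10.2 kg.
Tool frame: the origin (TCP) lies midway between the tips of the shut fingers; the grasp point (between the pads) lies 19 mm behind it; z points along the fingers, y is the line along which they close (so a half turn about z gives the same grasp; the last joint's range is limited). The gripper opens to 85 mm and grips with 20 to 120 N. Pads are 22 mm wide; open, the fingers measure 114 mm over their backs; the gripper's body (76 mm by 85 mm) begins 54 mm behind the grasp point. The pads swing forward as they close: fully open they stand 13 mm farther back than shut.
Start: joints at [-1.369, 0.313, 1.498, -0, 1.331, -0.223], TCP at [216.361, -478.35, 231.294] pointing down, gripper open.
Joint ranges: [-2.94, 2.94], [-0.97, 2.17], [0.19, 2.56], [-1.23, 4.37], [0.02, 3.11], [-2.88, 2.88]. Speed limits (rad/s): [2.39, 2.39, 3.01, 3.14, 3.14, 3.14].

### API

Orientations are given as a unit quaternion [w, x, y, z].
In Python, from rig import ctrl gives the robot as it stands.
- The arm moves only by the tool arm_command, never from a script. Its argument "increments" is a list of rows, each an object with "dr": the turn, a rotation vector about the tool's x, y, z in units of pi/4 rad (1.0 is pi/4 rad), a list of three; "offset": the shift along the tool's x, y, z in units of 120 mm (1.0 is 120 mm), a list of three; "hand": the opening, from -1 (shut) to 1 (fully open). A call has 1 to 8 rows; each row shifts and turns the commanded pose from where the row before left it, along the tool's axes as they then stand; what a row does not reach is not made up. A row lasts 1/10 s, in which the tool goes at most 50 mm and 8.59 degrees, less where a joint would pass 70% of its speed; a pose out of reach is approached as far as the arm can. A call with a number of a shift or a turn outside -1 to 1 is refused whole. A call with a gripper value outside its range is refused whole. The fingers move at their own pace and stop on an object; "grip_force" is the grip in N (left out, the last holds). Time passes only in rows, so rows that do not move let the fingers close. It gives the time, the measured TCP pose, the force, the opening and the grip force at its end, in the units of the state.
- ctrl.sense(): the state, without advancing time (a new reading comes with each control period).
- ctrl.capture(name): name is "side" or "top"; returns the picture (480x640x3 uint8, red, green, blue); there is no depth.
- ctrl.camera_info(name): a dict with "K" (3x3 intrinsics, pixels), "R" (3x3) and "t" (3): a world point X has camera coordinates R X + t. Camera axes: x right, y down, z forward; pixel columns grow to the right and rows downward; lengths in mm; the calibration is good to about 2 mm. A picture is of the moment at which its call begins. camera_info takes no time and is no camera call.
- ctrl.finish_job(): hands the job in; it is judged then, once.
The state is a dict: "time_s": time; "joints": joint angles; "dq": joint speeds; "tau": joint torques, N m; "eef_pos": TCP position; "ee_rot": TCP orientation; "force": force on the tool from outside, world axes, zero at the start; "wrist_torque": the same for the moment, N m; "grip_width": opening from 0.0 (shut) to 1.0 (fully open); "grip_force": force on a finger pad.
Only numpy, scipy, OpenCV 4.12 (cv2) and the standard library are available. Lean on these libraries where they do the work, as an engineer would, in place of code of your own. Each camera call takes 0.05 s, during which the arm holds its last target. There are 200 camera calls.

## Working session

There is one attempt and no reset: what is moved stays moved. The work goes in short steps, Python scripts to look and compute and a tool call to move; the robot and the scene stay as the last step left them, time stands still between calls to the robot, and variables do not carry over. Pictures are saved under pics/ and viewed, at most 10 in all, crops included, and the job is handed in when it is done.

Besides the shell and the picture viewer there is one more tool, called after "Emit:" by a JSON object that holds its "name" and its "arguments", one argument or row to a line. arm_command: Moves the arm, as the interface text tells. Shifts and turns lie within -1 to 1; 1 stands for 120 mm of shift or pi/4 rad of turn. Its arguments: {"type":"object","properties":{"increments":{"type":"array"},"grip_force":{"type":"number"}},"required":["increments"]}

```bash
mkdir -p pics
python3 - <<'E'
from rig import ctrl
import cv2
for n in("side","top"):
    cv2.imwrite(f"pics/{n}0.png",ctrl.capture(n)[:,:,::-1]); c=ctrl.camera_info(n); print(n,c)
print(ctrl.sense())
E
```

```text
side {'K': array([[586.1847193 ,   0.        , 320.78149805],
       [  0.        , 586.1847193 , 240.72164354],
       [  0.        ,   0.        ,   1.        ]]), 'R': array([[-0.96227949, -0.27118962, -0.02178022],
       [-0.11578977,  0.48067452, -0.86922076],
       [ 0.24619284, -0.83391138, -0.49394422]]), 't': array([ 555.14854134,  144.52535602, 1477.73711258])}
top {'K': array([[582.37307282,   0.        , 323.15396197],
       [  0.        , 582.37307282, 237.78643397],
       [  0.        ,   0.        ,   1.        ]]), 'R': array([[-0.02723991, -0.99956882,  0.01096221],
       [-0.99315726,  0.0258161 , -0.11389547],
       [ 0.11356336, -0.01398971, -0.99343226]]), 't': array([  -4.03236333,  576.53319225, 1602.48005196])}
{'time_s': 0.1, 'joints': array([-1.36940716e+00,  3.13357266e-01,  1.49835531e+00,  6.80652085e-06,
        1.33097144e+00, -2.23434871e-01]), 'dq': array([-0.00113445, -0.00181933, -0.00186382,  0.00098898,  0.00144004,
        0.00098749]), 'tau': array([ 1.50924134e-03, -4.12893319e+01, -2.60147595e+01, -2.19423232e-04,
        2.95556143e-03,  2.08606252e-05]), 'eef_pos': array([ 216.31268245, -478.12299822,  230.8133005 ]), 'ee_rot': array([-5.45609889e-04,  9.77525286e-01,  2.10817499e-01,  9.32003672e-06]), 'force': array([ 0.36401591, -0.2033463 , -0.09792227]), 'wrist_torque': array([ 0.00113526, -0.00117987, -0.03169873]), 'grip_force': 0.0, 'grip_width': 1.000992963100858}
```

View pics/top0.png

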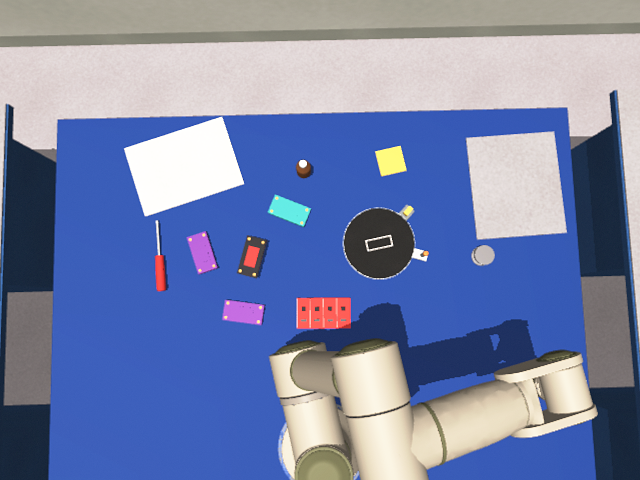

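View pics/side0.png

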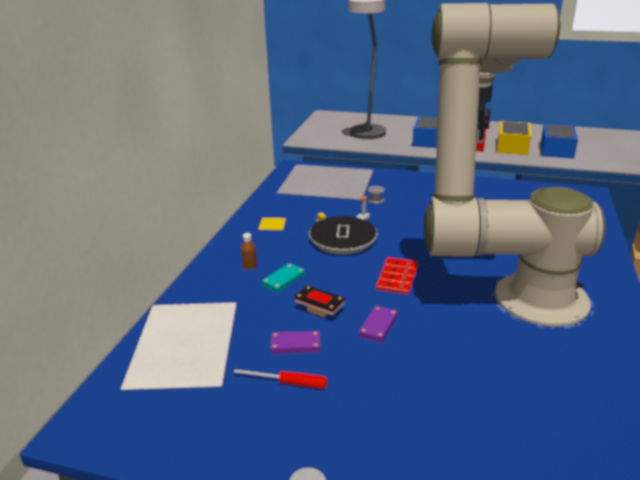

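Top view: the candidates are black with a red centre (253,256), purple (202,252), purple (243,312) and turquoise (289,210). The black one, standing on the rest, fits the description. The turntable is at (379,243), the post at (425,254), the stop at (407,212), and the PCB panel at (323,313). I'll confirm the module in an enlarged crop.

Run:
```python
import cv2,numpy as np
t=cv2.imread("pics/top0.png");s=cv2.imread("pics/side0.png")
f=lambda im,x,y,w,h,k:cv2.resize(im[y:y+h,x:x+w],None,fx=k,fy=k,interpolation=cv2.INTER_CUBIC)
a=f(t,228,226,50,60,8)
b=f(s,290,280,60,45,8)
A=np.zeros((480,800,3),np.uint8);A[:480,:400]=a;A[:360,400:]=cv2.resize(b,(400,300))[:300] if 0 else cv2.resize(b,(400,360));
cv2.imwrite("pics/c1.png",A)
cv2.imwrite("pics/c2.png",f(t,336,196,100,90,6))
```

```text
(no output)
```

View pics/c1.png

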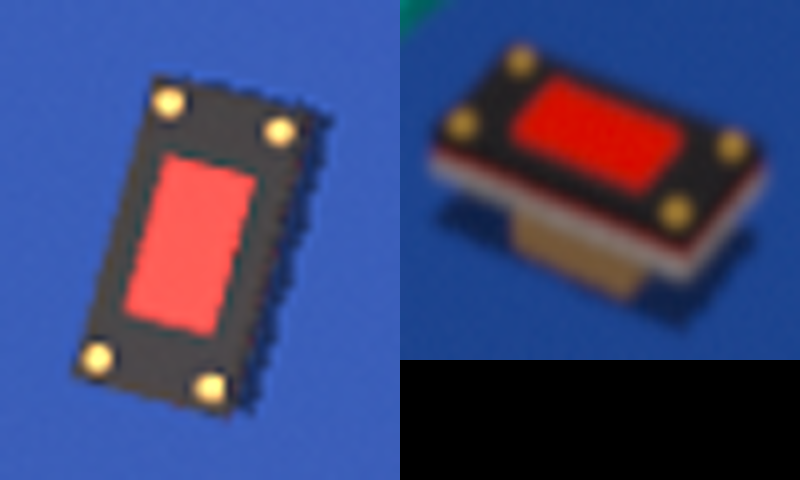

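View pics/c2.png

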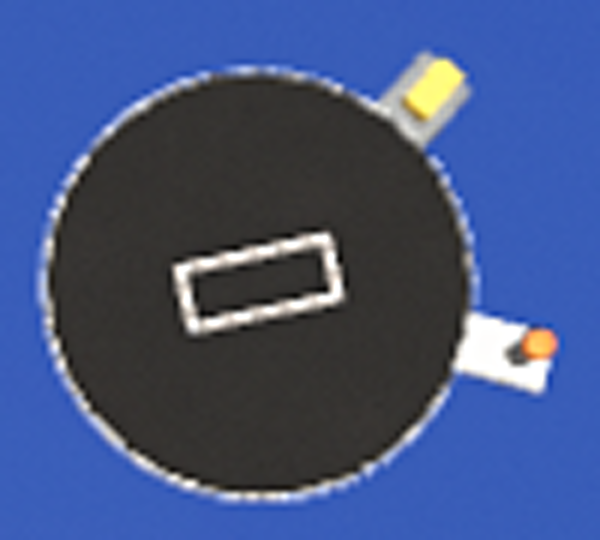

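The crop confirms it: black cover, red board edge, aluminium base, sitting on the wooden rest. Pins are at crop pixels (169,102), (280,131), (211,388) and (97,358). In the turntable crop, the outline corners are (173,264), (328,233), (346,300), (191,333), the cap is near (540,341), and the stop is near (435,88).

```bash
cat > h.py <<'E'
import numpy as np
from rig import ctrl
def world(cam,uv,z):
    c=ctrl.camera_info(cam);R,t,K=c["R"],c["t"],c["K"]
    o=-R.T@t;out=[]
    for u,v in uv:
        d=R.T@np.linalg.solve(K,[u,v,1]);out.append(o+d*(z-o[2])/d[2])
    return np.array(out)
def crop(p,x,y,k): return (np.array(p,float)+.5)/k-.5+[x,y]
E
python3 - <<'E'
from h import *
import cv2
np.set_printoptions(suppress=True,precision=1)
m=world("top",crop([(169,102),(280,131),(211,388),(97,358)],228,226,8),40);print("pins",m,m.mean(0))
d=(m[0]+m[1]-m[2]-m[3]);print("x ang",np.degrees(np.arctan2(d[1],d[0])))
m2=world("top",crop([(155,78),(308,113),(235,415),(74,375)],228,226,8),40);print("corn",m2,m2.mean(0),np.linalg.norm(m2[0]-m2[3]),np.linalg.norm(m2[0]-m2[1]))
p=world("top",crop([(173,264),(328,233),(346,300),(191,333)],336,196,6),30);print("outl",p,p.mean(0),np.linalg.norm(p[0]-p[1]),np.linalg.norm(p[1]-p[2]))
d=p[0]+p[3]-p[1]-p[2];print("y ang",np.degrees(np.arctan2(d[1],d[0])))
im=cv2.imread("pics/top0.png").astype(int)
# platter disc by dark pixels
b=(im.max(2)<75)[196:286,336:436];v,u=np.nonzero(b)
(cx,cy),r=cv2.minEnclosingCircle(np.c_[u,v].astype(np.float32));print(cx,cy,r)
n,l,st,ce=cv2.connectedComponentsWithStats(b.astype(np.uint8));i=1+st[1:,4].argmax()
w=world("top",[(st[i,0]+st[i,2]/2-.5+336,st[i,1]+st[i,3]/2-.5+196)],30);print("disc c",w,st[i])
q=world("top",crop([(540,341)],336,196,6),90);print("post",q,np.linalg.norm(q[0]-p.mean(0)-[0,0,60]))
q=q[0]-p.mean(0);print(np.degrees(np.arctan2(q[1],q[0])))
s=world("top",crop([(435,88)],336,196,6),30)[0];print("stop",s);q=s-p.mean(0);print(np.degrees(np.arctan2(q[1],q[0])),np.linalg.norm(q))
print("panel",world("top",[(297,298),(351,298),(351,328),(297,328)],10))
print("bottle",world("top",[(303,162)],100),"spool",world("top",[(483,255)],40))
print("side pins",world("side",crop([(521*480/400+0-400*1.2,61)],290,280,8),40))
print("side outline/post", world("side",[(343,231)],30),world("side",[(364,198)],90))
E
```

```text
pins [[579.3 188.6  40. ]
 [568.2 150.1  40. ]
 [479.2 175.3  40. ]
 [490.7 214.7  40. ]] [529.3 182.2  40. ]
x ang -16.113113628355535
corn [[587.9 193.4  40. ]
 [574.2 140.2  40. ]
 [469.6 167.2  40. ]
 [485.  222.7  40. ]] [529.2 180.9  40. ] 107.02343162927777 54.886664540803864
outl [[ 568.5 -135.4   30. ]
 [ 581.2 -208.8   30. ]
 [ 549.4 -215.9   30. ]
 [ 535.8 -142.7   30. ]] [ 558.7 -175.7   30. ] 74.47298452890803 32.62995899922295
y ang 100.19201255619667
42.51835250854492 47.154762268066406 34.97256851196289
disc c [[ 557.8 -174.7   30. ]] [   8   13   70   69 3412]
post [[ 522.6 -294.7   90. ]] 124.35468419466207
-106.85199639108832
stop [ 648.8 -262.1   30. ]
-43.80727973371199 124.86498426209275
panel [[410.3  58.5  10. ]
 [406.2 -93.4  10. ]
 [322.7 -90.7  10. ]
 [326.9  60.3  10. ]]
bottle [[778.3  30.9 100. ]] spool [[ 515.4 -464.6   40. ]]
side pins [[567.5 151.1  40. ]]
side outline/post [[ 556.2 -172.6   30. ]] [[ 517.6 -286.    90. ]]
```

Emit:
{"name": "arm_command", "arguments": {
  "increments": [
    {"dr": [0,0,0],"offset": [0.29,-0.246,0],"hand": 1},
    {"dr": [0,0,0],"offset": [0.29,-0.246,0],"hand": 1},
    {"dr": [0,0,0],"offset": [0.29,-0.246,0],"hand": 1},
    {"dr": [0,0,0],"offset": [0.29,-0.246,0],"hand": 1},
    {"dr": [0,0,0],"offset": [0.29,-0.246,0],"hand": 1},
    {"dr": [0,0,0],"offset": [0.29,-0.246,0],"hand": 1},
    {"dr": [0,0,0],"offset": [0.29,-0.246,0],"hand": 1},
    {"dr": [0,0,0],"offset": [0.29,-0.246,0],"hand": 1}
  ]
}}

```text
time_s: 0.9
eef_pos: [373.0, -146.6, 231.3]
ee_rot: [-0.0, 0.978, 0.211, 0.0]
force: [0.3, -0.6, 0.1]
grip_width: 0.999
grip_force: 0.0
```

```bash
cat >> h.py <<'E'
import json
def log():
    s=ctrl.sense();open("log.jsonl","a").write(json.dumps([list(s["joints"]),list(s["eef_pos"]),list(s["ee_rot"])])+"\n")
    print("t",s["time_s"],"q",np.round(s["joints"],3),"p",np.round(s["eef_pos"],1),"R",np.round(s["ee_rot"],3),"F",np.round(s["force"],1),"g",round(s["grip_width"],3),round(s["grip_force"],1))
    return s
E
python3 -c "from h import *;log()"
```

```text
t 0.9 q [-0.669  0.034  1.834  0.     1.274  0.477] p [ 373.  -146.6  231.3] R [-0.     0.978  0.211  0.   ] F [ 0.3 -0.6  0.1] g 0.999 0.0
```

Emit:
{"name": "arm_command", "arguments": {
  "increments": [
    {"dr": [0,0,0.112],"offset": [0.29,-0.246,0]},
    {"dr": [0,0,0],"offset": [0.26,-0.27,0]}
  ]
}}

```text
invalid input
```

```bash
python3 -c "from h import *;log()"
```

```text
t 0.9 q [-0.669  0.034  1.834  0.     1.274  0.477] p [ 373.  -146.6  231.3] R [-0.     0.978  0.211  0.   ] F [ 0.3 -0.6  0.1] g 0.999 0.0
```

Emit:
{"name": "arm_command", "arguments": {
  "increments": [
    {"dr": [0,0,0],"offset": [0.29,-0.246,0],"hand": 1},
    {"dr": [0,0,0],"offset": [0.29,-0.246,0],"hand": 1},
    {"dr": [0,0,0],"offset": [0.29,-0.246,0],"hand": 1},
    {"dr": [0,0,0],"offset": [0.29,-0.246,0],"hand": 1},
    {"dr": [0,0,0],"offset": [0.29,-0.246,0],"hand": 1},
    {"dr": [0,0,0],"offset": [0.29,-0.246,0],"hand": 1},
    {"dr": [0,0,0],"offset": [0.29,-0.246,0],"hand": 1},
    {"dr": [0,0,0],"offset": [0.29,-0.246,0],"hand": 1}
  ]
}}

```text
time_s: 1.7
eef_pos: [529.3, 183.4, 231.0]
ee_rot: [0.0, 0.978, 0.211, -0.0]
force: [0.2, -0.2, 0.7]
grip_width: 0.999
grip_force: 0.0
```

```bash
python3 -c "from h import *;log()"
```

```text
t 1.7 q [ 0.125  0.391  1.389 -0.     1.362  1.27 ] p [529.3 183.4 231. ] R [ 0.     0.978  0.211 -0.   ] F [ 0.2 -0.2  0.7] g 0.999 0.0
```

Emit:
{"name": "arm_command", "arguments": {
  "increments": [
    {"dr": [0,0,0.18],"offset": [0,0,0],"hand": 1},
    {"dr": [0,0,0.18],"offset": [0,0,0],"hand": 1},
    {"dr": [0,0,0.18],"offset": [0,0,0],"hand": 1},
    {"dr": [0,0,0.18],"offset": [0,0,0],"hand": 1},
    {"dr": [0,0,0.176],"offset": [0,0,0],"hand": 1},
    {"dr": [0,0.17,0],"offset": [0,0,0],"hand": 1}
  ]
}}

```text
time_s: 2.3
eef_pos: [530.4, 180.5, 230.3]
ee_rot: [0.01, 0.988, -0.142, 0.066]
force: [0.5, 0.6, 0.1]
grip_width: 1.0
grip_force: 0.0
```

Run:
```python
from h import *
log()
from scipy.optimize import least_squares
from scipy.spatial.transform import Rotation as Ro
D=[json.loads(l) for l in open("log.jsonl")]
D.append([[-1.369,.3134,1.4984,0,1.331,-.2234],[216.31,-478.12,230.8],[0,.97753,.21082,0]])
def fk(q,P):
    d1,a1,lat,a2,L,e,T=P
    r=lambda ax,a:Ro.from_rotvec(np.array(ax)*a)
    R=r([0,0,1],q[0]);p=R.apply([a1,lat,d1])
    R=R*r([0,1,0],q[1]);p=p+R.apply([0,0,a2])
    R=R*r([0,1,0],q[2]);p=p+R.apply([e,0,L])
    R=R*r([0,0,1],q[3])*r([0,1,0],q[4]);p=p+R.apply([0,0,T])
    return p,R*r([0,0,1],q[5])
res=lambda P:np.concatenate([fk(q,P)[0]-p for q,p,_ in D])
s=least_squares(res,[200,0,116,350,350,0,250]);print(np.round(s.x,1),abs(s.fun).max())
for q,p,w in D: print(np.round(fk(q,s.x)[1].as_matrix(),2).tolist(),np.round(Ro.from_quat(w,scalar_first=True).as_matrix(),2).tolist())
```

```text
t 2.3 q [ 0.145  0.332  1.48  -0.06   1.208  2.018] p [530.4 180.5 230.3] R [ 0.01   0.988 -0.142  0.066] F [0.5 0.6 0.1] g 1.0 0.0
[194.   -1.5 116.2 440.2 397.4  33.6 254.5] 0.15558395796756486
[[-0.41, 0.91, 0.0], [0.91, 0.41, 0.0], [-0.0, 0.0, -1.0]] [[0.91, 0.41, 0.0], [0.41, -0.91, 0.0], [0.0, 0.0, -1.0]]
[[-0.41, 0.91, 0.0], [0.91, 0.41, 0.0], [-0.0, 0.0, -1.0]] [[0.91, 0.41, 0.0], [0.41, -0.91, 0.0], [0.0, 0.0, -1.0]]
[[-0.41, 0.91, -0.0], [0.91, 0.41, -0.0], [0.0, -0.0, -1.0]] [[0.91, 0.41, -0.0], [0.41, -0.91, -0.0], [-0.0, -0.0, -1.0]]
[[0.28, 0.95, 0.13], [0.96, -0.28, -0.04], [0.0, 0.13, -0.99]] [[0.95, -0.28, 0.13], [-0.28, -0.96, -0.04], [0.13, -0.0, -0.99]]
[[-0.41, 0.91, -0.0], [0.91, 0.41, 0.0], [0.0, 0.0, -1.0]] [[0.91, 0.41, 0.0], [0.41, -0.91, 0.0], [0.0, 0.0, -1.0]]
```

```bash
cat >> h.py <<'E'
from scipy.optimize import least_squares
from scipy.spatial.transform import Rotation as Ro
P0=[194.,-1.5,116.2,440.2,397.4,33.6,254.5]
def fk(q,P=P0):
    d1,a1,lat,a2,L,e,T=P
    r=lambda ax,a:Ro.from_rotvec(np.array(ax)*a)
    R=r([0,0,1],q[0]);p=R.apply([a1,lat,d1])
    R=R*r([0,1,0],q[1]);p=p+R.apply([0,0,a2])
    R=R*r([0,1,0],q[2]);p=p+R.apply([e,0,L])
    R=R*r([0,0,1],q[3])*r([0,1,0],q[4]);p=p+R.apply([0,0,T])
    return p,R*r([0,0,1],q[5]+np.pi/2)
lo=np.array([-2.94,-.97,.19,-1.23,.02,-2.88]);hi=np.array([2.94,2.17,2.56,4.37,3.11,2.88])
def ik(p,R,q0):
    f=lambda q:np.r_[(fk(q)[0]-p)/100,(R.inv()*fk(q)[1]).as_rotvec()]
    s=least_squares(f,np.clip(q0,lo+1e-3,hi-1e-3),bounds=(lo,hi));return s.x,np.abs(s.fun).max()
def tool(head,tilt):
    # tool x heading, tilt forward from down (deg)
    return Ro.from_euler('z',head,degrees=True)*Ro.from_euler('x',180,degrees=True)*Ro.from_euler('y',tilt,degrees=True)
def tcp(g,R,back=24): return np.array(g)+back*R.as_matrix()[:,2]
def rows(p,R):
    "constant increments from present pose to p,R; assumes shift in axes before turn"
    s=ctrl.sense();R0=Ro.from_quat(s["ee_rot"],scalar_first=True);d=np.array(p)-s["eef_pos"]
    rv=(R0.inv()*R).as_rotvec();n=int(max(np.ceil(np.linalg.norm(rv)/np.radians(8.4)),np.ceil(np.linalg.norm(d)/45),1))
    print("n",n,"dr/row",np.round(rv/n/(np.pi/4),4),"shift tot(tool)",np.round(R0.inv().apply(d)/120,4))
    for i in range(n):
        Ri=R0*Ro.from_rotvec(rv*i/n);print(np.round(Ri.inv().apply(d/n)/120,3).tolist())
E
python3 - <<'E'
from h import *
np.set_printoptions(suppress=True,precision=2)
mh=np.radians(-16.1);u=np.array([np.cos(mh),np.sin(mh),0])
for off in(12,):
  g=np.array([529.3,181.8,32])+off*u
  gp=np.array([558.3,-175.2,31+55+off])
  for b in(0,15,25,35,45):
    R=tool(-16.1,-b);q,e=ik(tcp(g,R),R,[.145,.33,1.5,0,1.3,2.0]);print(b,"pick",q,round(e,4),tcp(g,R))
    q1,e=ik(tcp(g,R)+[0,0,130],R,q);print("   up",q1,round(e,4))
    for z in(60,0):
      R2=tool(10.2,90-b);best=min((ik(tcp(gp,R2)+[0,0,z],R2,s) for s in([-.5,.2,1.8,0,.5,1.],[-.5,.2,1.8,1,.5,.5],[-.5,.2,1.8,-1,.5,1.5],[-.5,.2,1.8,3,.5,-1.5])),key=lambda a:a[1]);print("   place",z,best[0],round(best[1],4))
E
```

```text
0 pick [ 0.11  0.67  1.59 -0.    0.89  1.97] 0.0 [540.83 178.47   8.  ]
   up [ 0.11  0.49  1.49 -0.    1.16  1.97] 0.0
   place 60 [-0.88  0.66  2.12  2.06  1.39 -1.25] 0.0
   place 0 [-0.88  0.82  2.09  2.08  1.46 -1.37] 0.0
15 pick [0.08 0.77 1.42 0.1  1.2  1.88] 0.0 [534.86 180.19   8.82]
   up [0.08 0.6  1.33 0.09 1.46 1.91] 0.0
   place 60 [-0.86  0.51  2.1   1.91  1.08 -1.06] 0.0
   place 0 [-0.86  0.67  2.1   1.98  1.14 -1.22] 0.0
25 pick [0.06 0.84 1.31 0.14 1.41 1.85] 0.0 [531.08 181.28  10.25]
   up [0.06 0.69 1.22 0.14 1.65 1.89] 0.0
   place 60 [-0.83  0.43  2.06  1.74  0.89 -0.86] 0.0
   place 0 [-0.83  0.58  2.08  1.87  0.93 -1.06] 0.0
35 pick [0.04 0.93 1.19 0.18 1.61 1.84] 0.0 [527.6  182.29  12.34]
   up [0.04 0.77 1.12 0.19 1.83 1.88] 0.0
   place 60 [-0.79  0.38  2.    1.49  0.74 -0.58] 0.0
   place 0 [-0.79  0.51  2.03  1.66  0.74 -0.82] 0.0
45 pick [0.02 1.02 1.08 0.22 1.8  1.84] 0.0 [524.52 183.18  15.03]
   up [0.02 0.86 1.02 0.24 2.01 1.89] 0.0
   place 60 [-0.74  0.36  1.92  1.15  0.66 -0.22] 0.0
   place 0 [-0.74  0.48  1.96  1.34  0.61 -0.47] 0.0
```

Run:
```python
from h import *
mh=np.radians(-16.1);u=np.array([np.cos(mh),np.sin(mh),0])
g=np.array([529.3,181.8,32])+12*u
R=tool(-16.1,-30);t=tcp(g,R);print(t);rows(t-100*R.as_matrix()[:,2],R)
```

```text
[529.3        181.8         11.21539031]
n 5 dr/row [-0.0002 -0.1675 -0.001 ] shift tot(tool) [ 0.2532 -0.0092  1.1484]
[0.051, -0.002, 0.23]
[0.08, -0.002, 0.221]
[0.109, -0.002, 0.209]
[0.135, -0.002, 0.193]
[0.159, -0.002, 0.173]
```

Emit:
{"name": "arm_command", "arguments": {
  "increments": [
    {"dr": [0,-0.1675,0],"offset": [0.051,-0.002,0.23],"hand": 1},
    {"dr": [0,-0.1675,0],"offset": [0.08,-0.002,0.221],"hand": 1},
    {"dr": [0,-0.1675,0],"offset": [0.109,-0.002,0.209],"hand": 1},
    {"dr": [0,-0.1675,0],"offset": [0.135,-0.002,0.193],"hand": 1},
    {"dr": [0,-0.1675,0],"offset": [0.159,-0.002,0.173],"hand": 1},
    {"dr": [0,0,0],"offset": [0,0,0],"hand": 1}
  ]
}}

```text
time_s: 2.9
eef_pos: [574.4, 167.5, 88.4]
ee_rot: [-0.035, 0.954, -0.136, -0.266]
force: [-0.2, -0.1, -0.7]
grip_width: 1.0
grip_force: 0.0
```

Run:
```python
from h import *
import cv2
log()
mh=np.radians(-16.1);u=np.array([np.cos(mh),np.sin(mh),0])
g=np.array([529.3,181.8,32])+12*u
R=tool(-16.1,-30);t=tcp(g,R);rows(t,R)
a=ctrl.capture("side")[:,:,::-1];b=ctrl.capture("top")[:,:,::-1]
a=cv2.resize(a[200:350,240:400],(400,375));b=cv2.resize(b[180:330,190:350],(400,375))
cv2.imwrite("pics/h1.png",np.hstack([a,b]))
```

```text
t 2.9 q [0.022 0.894 1.015 0.153 1.753 1.864] p [574.4 167.5  88.4] R [-0.035  0.954 -0.136 -0.266] F [-0.2 -0.1 -0.7] g 1.0 0.0
n 3 dr/row [ 0.0019  0.0081 -0.0013] shift tot(tool) [-0.0051 -0.0132  0.7544]
[-0.002, -0.004, 0.251]
[-0.003, -0.004, 0.251]
[-0.005, -0.004, 0.251]
```

View pics/h1.png

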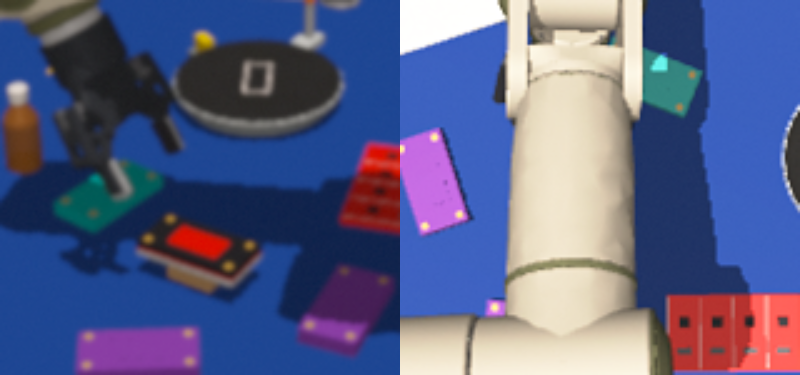

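The side view shows the open gripper behind and above the module (crop 195,245), clear of the turquoise block and the bottle. Next I'll go in along the tool axis.

Emit:
{"name": "arm_command", "arguments": {
  "increments": [
    {"dr": [0,0.008,0],"offset": [-0.002,-0.004,0.19],"hand": 1},
    {"dr": [0,0.008,0],"offset": [-0.003,-0.004,0.19],"hand": 1},
    {"dr": [0,0.008,0],"offset": [-0.003,-0.004,0.19],"hand": 1},
    {"dr": [0,0,0],"offset": [-0.003,-0.002,0.185],"hand": 1},
    {"dr": [0,0,0],"offset": [0,0,0],"hand": 1}
  ]
}}

```text
time_s: 3.5
eef_pos: [531.1, 184.4, 21.9]
ee_rot: [-0.035, 0.959, -0.134, -0.247]
force: [-0.4, -0.8, -0.1]
grip_width: 1.008
grip_force: 0.0
```

Run:
```python
from h import *
log()
R=tool(-16.1,-30);rows([529.3,181.8,11.2],R)
```

```text
t 3.5 q [0.053 0.872 1.24  0.157 1.511 1.852] p [531.1 184.4  21.9] R [-0.035  0.959 -0.134 -0.247] F [-0.4 -0.8 -0.1] g 1.008 0.0
n 1 dr/row [ 0.0022 -0.025   0.0044] shift tot(tool) [0.036  0.0253 0.0822]
[0.036, 0.025, 0.082]
```

Emit:
{"name": "arm_command", "arguments": {
  "increments": [
    {"dr": [0.002,-0.025,0.004],"offset": [0.036,0.025,0.082],"hand": 1},
    {"dr": [0,0,0],"offset": [0,0,0],"hand": 1}
  ]
}}

```text
time_s: 3.7
eef_pos: [531.3, 180.4, 10.3]
ee_rot: [-0.037, 0.956, -0.136, -0.256]
force: [-0.1, -0.0, -0.5]
grip_width: 1.0
grip_force: 0.0
```

Run:
```python
from h import *
log()
R=tool(-16.1,-30);rows([529.3,181.8,11.2],R)
```

```text
t 3.7 q [0.043 0.897 1.232 0.161 1.514 1.846] p [531.3 180.4  10.3] R [-0.037  0.956 -0.136 -0.256] F [-0.1 -0.  -0.5] g 1.0 0.0
n 1 dr/row [-0.0015  0.0005 -0.0021] shift tot(tool) [-0.02   -0.0067  0.0032]
[-0.02, -0.007, 0.003]
```

Within 2 mm. Closing.

Emit:
{"name": "arm_command", "arguments": {
  "grip_force": 40,
  "increments": [
    {"dr": [0,0,0],"offset": [-0.015,0,0],"hand": -1},
    {"dr": [0,0,0],"offset": [0,0,0],"hand": -1},
    {"dr": [0,0,0],"offset": [0,0,0],"hand": -1},
    {"dr": [0,0,0],"offset": [0,0,0],"hand": -1},
    {"dr": [0,0,0],"offset": [0,0,0],"hand": -1},
    {"dr": [0,0,0],"offset": [0,0,0],"hand": -1},
    {"dr": [0,0,0],"offset": [0,0,0],"hand": -1},
    {"dr": [0,0,0],"offset": [0,0,0],"hand": -1}
  ]
}}

```text
time_s: 4.5
eef_pos: [529.8, 181.3, 11.6]
ee_rot: [-0.037, 0.956, -0.136, -0.256]
force: [1.2, -0.8, 5.5]
grip_width: 0.649
grip_force: 43.1
```

Run:
```python
from h import *
log()
```

```text
t 4.5 q [0.045 0.893 1.237 0.162 1.513 1.847] p [529.8 181.3  11.6] R [-0.037  0.956 -0.136 -0.256] F [ 1.2 -0.8  5.5] g 0.649 43.1
```

Run:
```python
from h import *
s=ctrl.sense();R=Ro.from_quat(s["ee_rot"],scalar_first=True)
print(np.round(R.inv().apply([0,0,40])/120,3))
Rm=Ro.from_euler('z',-16.1,degrees=True);pm=np.array([529.3,181.8,32])
np.save("rel.npy",np.r_[R.inv().apply(pm-s["eef_pos"]),(R.inv()*Rm).as_quat()]);print(np.load("rel.npy"))
```

```text
[-0.167 -0.    -0.289]
[-1.07887588e+01 -3.52442067e-01 -1.73671684e+01 -9.65953754e-01
  6.93762084e-04  2.58713456e-01 -4.59368873e-04]
```

Emit:
{"name": "arm_command", "arguments": {
  "increments": [
    {"dr": [0,0,0],"offset": [-0.06,0,-0.104],"hand": -1},
    {"dr": [0,0,0],"offset": [-0.1,0,-0.173],"hand": -1},
    {"dr": [0,0,0],"offset": [-0.12,0,-0.208],"hand": -1},
    {"dr": [0,0,0],"offset": [-0.12,0,-0.208],"hand": -1},
    {"dr": [0,0,0],"offset": [-0.12,0,-0.208],"hand": -1},
    {"dr": [0,0,0],"offset": [-0.12,0,-0.208],"hand": -1},
    {"dr": [0,0,0],"offset": [0,0,0],"hand": -1}
  ]
}}

```text
time_s: 5.2
eef_pos: [530.6, 181.4, 168.5]
ee_rot: [-0.037, 0.957, -0.136, -0.254]
force: [-0.6, 0.2, -3.4]
grip_width: 0.646
grip_force: 42.9
```

```bash
cat >> h.py <<'E'
def target(center,head=10.2):
    "TCP pose for module mid at center, standing, base facing forward (+x), x up"
    rel=np.load("rel.npy");y=np.radians(head)
    f=np.array([np.cos(y),np.sin(y),0])
    X=np.array([0,0,1.]);Z=-f;Rm=Ro.from_matrix(np.c_[X,np.cross(Z,X),Z])
    R=Rm*Ro.from_quat(rel[3:]).inv();return np.array(center)-R.apply(rel[:3]),R
E
python3 - <<'E'
from h import *
s=log()
p,R=target([558.3,-175.2,30+55+60]);print(p)
q=s["joints"];R0=Ro.from_quat(s["ee_rot"],scalar_first=True);p0=s["eef_pos"];rv=(R0.inv()*R).as_rotvec();print(np.degrees(rv))
n=24
print("dr",np.round(rv/n/(np.pi/4),4))
for i in range(n+1):
    Ri=R0*Ro.from_rotvec(rv*i/n);pi=p0+(p-p0)*i/n;qn,e=ik(pi,Ri,q)
    print(i,np.round(qn,2),np.round(qn-q,2),round(e,4),np.round(Ri.inv().apply((p-p0)/n)/120,3));q=qn
E
```

```text
t 5.2 q [0.045 0.708 1.135 0.166 1.79  1.893] p [530.6 181.4 168.5] R [-0.037  0.957 -0.136 -0.254] F [-0.6  0.2 -3.4] g 0.646 42.9
[ 578.47255271 -171.91857812  145.66367033]
[  7.61439895  87.91983149 -28.23894367]
dr [ 0.0071  0.0814 -0.0261]
0 [0.05 0.71 1.14 0.17 1.79 1.89] [ 0. -0.  0.  0. -0.  0.] 0.0 [ 0.047  0.113 -0.018]
1 [0.03 0.67 1.19 0.14 1.72 1.85] [-0.02 -0.04  0.05 -0.02 -0.07 -0.04] 0.0 [ 0.046  0.114 -0.016]
2 [0.01 0.63 1.24 0.12 1.65 1.81] [-0.02 -0.04  0.05 -0.02 -0.07 -0.04] 0.0 [ 0.045  0.115 -0.014]
3 [-0.01  0.59  1.29  0.11  1.57  1.77] [-0.02 -0.04  0.05 -0.02 -0.07 -0.04] 0.0 [ 0.043  0.116 -0.011]
4 [-0.03  0.55  1.34  0.1   1.5   1.72] [-0.02 -0.04  0.05 -0.01 -0.08 -0.04] 0.0 [ 0.041  0.117 -0.009]
5 [-0.06  0.52  1.39  0.09  1.42  1.68] [-0.02 -0.04  0.05 -0.01 -0.08 -0.04] 0.0 [ 0.04   0.117 -0.007]
6 [-0.08  0.48  1.44  0.09  1.34  1.64] [-0.02 -0.03  0.05 -0.   -0.08 -0.05] 0.0 [ 0.038  0.118 -0.006]
7 [-0.11  0.45  1.49  0.09  1.26  1.59] [-0.03 -0.03  0.05  0.   -0.08 -0.05] 0.0 [ 0.035  0.119 -0.004]
8 [-0.14  0.42  1.54  0.09  1.18  1.53] [-0.
[... 1022 characters left out ...]
5  0.32] [-0.05  0.    0.03  0.17 -0.02 -0.21] 0.0 [0.007 0.124 0.004]
19 [-0.58  0.27  1.98  1.03  0.55  0.1 ] [-0.05  0.01  0.03  0.17  0.   -0.22] 0.0 [0.004 0.124 0.004]
20 [-0.63  0.29  2.    1.2   0.58 -0.11] [-0.05  0.02  0.02  0.17  0.02 -0.21] 0.0 [0.001 0.124 0.003]
21 [-0.68  0.31  2.02  1.34  0.62 -0.3 ] [-0.05  0.02  0.02  0.15  0.04 -0.19] 0.0 [-0.002  0.124  0.002]
22 [-0.72  0.34  2.03  1.46  0.67 -0.47] [-0.05  0.03  0.01  0.12  0.06 -0.17] 0.0 [-0.004  0.124  0.001]
23 [-0.77  0.37  2.04  1.56  0.74 -0.61] [-0.04  0.03  0.01  0.09  0.07 -0.14] 0.0 [-0.007  0.124  0.   ]
24 [-0.81  0.41  2.04  1.63  0.81 -0.73] [-0.04  0.04  0.    0.07  0.07 -0.12] 0.0 [-0.009  0.124 -0.001]
```

Emit:
{"name": "arm_command", "arguments": {
  "increments": [
    {"dr": [0.007,0.0814,-0.026],"offset": [0.047,0.113,-0.018],"hand": -1},
    {"dr": [0.007,0.0814,-0.026],"offset": [0.046,0.114,-0.016],"hand": -1},
    {"dr": [0.007,0.0814,-0.026],"offset": [0.045,0.115,-0.014],"hand": -1},
    {"dr": [0.007,0.0814,-0.026],"offset": [0.043,0.116,-0.011],"hand": -1},
    {"dr": [0.007,0.0814,-0.026],"offset": [0.041,0.117,-0.009],"hand": -1},
    {"dr": [0.007,0.0814,-0.026],"offset": [0.04,0.117,-0.007],"hand": -1},
    {"dr": [0.007,0.0814,-0.026],"offset": [0.038,0.118,-0.006],"hand": -1},
    {"dr": [0.007,0.0814,-0.026],"offset": [0.035,0.119,-0.004],"hand": -1}
  ]
}}

```text
time_s: 6.0
eef_pos: [544.7, 63.0, 156.1]
ee_rot: [-0.042, 0.997, -0.068, 0.0]
force: [-0.0, 0.4, -1.6]
grip_width: 0.648
grip_force: 42.8
```

Emit:
{"name": "arm_command", "arguments": {
  "increments": [
    {"dr": [0.007,0.0814,-0.026],"offset": [0.033,0.12,-0.002],"hand": -1},
    {"dr": [0.007,0.0814,-0.026],"offset": [0.031,0.12,-0.001],"hand": -1},
    {"dr": [0.007,0.0814,-0.026],"offset": [0.028,0.121,0],"hand": -1},
    {"dr": [0.007,0.0814,-0.026],"offset": [0.026,0.121,0.001],"hand": -1},
    {"dr": [0.007,0.0814,-0.026],"offset": [0.023,0.122,0.002],"hand": -1},
    {"dr": [0.007,0.0814,-0.026],"offset": [0.02,0.122,0.003],"hand": -1},
    {"dr": [0.0035,0.0407,-0.013],"offset": [0.009,0.061,0.0015],"hand": -1},
    {"dr": [0.0035,0.0407,-0.013],"offset": [0.009,0.061,0.0015],"hand": -1}
  ]
}}

```text
time_s: 6.8
eef_pos: [558.2, -39.8, 149.3]
ee_rot: [-0.045, 0.973, -0.006, 0.225]
force: [0.3, 0.3, -1.8]
grip_width: 0.643
grip_force: 42.8
```

Emit:
{"name": "arm_command", "arguments": {
  "increments": [
    {"dr": [0.0035,0.0407,-0.013],"offset": [0.0075,0.0615,0.002],"hand": -1},
    {"dr": [0.0035,0.0407,-0.013],"offset": [0.0075,0.0615,0.002],"hand": -1},
    {"dr": [0.0035,0.0407,-0.013],"offset": [0.006,0.0615,0.002],"hand": -1},
    {"dr": [0.0035,0.0407,-0.013],"offset": [0.006,0.0615,0.002],"hand": -1},
    {"dr": [0.0035,0.0407,-0.013],"offset": [0.0045,0.062,0.002],"hand": -1},
    {"dr": [0.0035,0.0407,-0.013],"offset": [0.0045,0.062,0.002],"hand": -1},
    {"dr": [0.0035,0.0407,-0.013],"offset": [0.003,0.062,0.002],"hand": -1},
    {"dr": [0.0035,0.0407,-0.013],"offset": [0.003,0.062,0.002],"hand": -1}
  ]
}}

```text
time_s: 7.6
eef_pos: [566.4, -98.4, 145.7]
ee_rot: [-0.046, 0.936, 0.031, 0.349]
force: [0.3, -1.2, -2.2]
grip_width: 0.652
grip_force: 42.8
```

```bash
cat >> h.py <<'E'
def plan(p,R,n):
    s=log();q=s["joints"];R0=Ro.from_quat(s["ee_rot"],scalar_first=True);p0=s["eef_pos"];rv=(R0.inv()*R).as_rotvec()
    print("dr",np.round(rv/n/(np.pi/4),4),"deg",np.round(np.degrees(rv),1),"d",np.round(p-p0,1))
    for i in range(n):
        Ri=R0*Ro.from_rotvec(rv*i/n);pi=p0+(p-p0)*(i+1)/n;qn,e=ik(pi,R0*Ro.from_rotvec(rv*(i+1)/n),q)
        print(np.round(Ri.inv().apply((p-p0)/n)/120,3).tolist(),"max dq",round(abs(qn-q).max(),2),"e",round(e,4));q=qn
    print("qend",np.round(q,2))
E
python3 - <<'E'
from h import *
p,R=target([558.3,-175.2,30+55+60]);plan(p,R,10)
E
```

```text
t 7.6 q [-0.585  0.285  1.982  1.032  0.549  0.099] p [566.4 -98.4 145.7] R [-0.046  0.936  0.031  0.349] F [ 0.3 -1.2 -2.2] g 0.652 42.8
dr [ 0.0037  0.0417 -0.0133] deg [ 1.7 18.8 -6. ] d [ 12.1 -73.6  -0. ]
[0.006, 0.062, 0.0] max dq 0.1 e 0.0
[0.005, 0.062, 0.0] max dq 0.11 e 0.0
[0.005, 0.062, 0.0] max dq 0.1 e 0.0
[0.004, 0.062, -0.0] max dq 0.09 e 0.0
[0.003, 0.062, -0.0] max dq 0.09 e 0.0
[0.003, 0.062, -0.0] max dq 0.08 e 0.0
[0.002, 0.062, -0.0] max dq 0.07 e 0.0
[0.001, 0.062, -0.0] max dq 0.07 e 0.0
[0.001, 0.062, -0.001] max dq 0.06 e 0.0
[0.0, 0.062, -0.001] max dq 0.06 e 0.0
qend [-0.81  0.41  2.04  1.63  0.81 -0.73]
```

Emit:
{"name": "arm_command", "arguments": {
  "increments": [
    {"dr": [0.0037,0.0417,-0.0133],"offset": [0.006,0.062,0],"hand": -1},
    {"dr": [0.0037,0.0417,-0.0133],"offset": [0.005,0.062,0],"hand": -1},
    {"dr": [0.0037,0.0417,-0.0133],"offset": [0.005,0.062,0],"hand": -1},
    {"dr": [0.0037,0.0417,-0.0133],"offset": [0.004,0.062,0],"hand": -1},
    {"dr": [0.0037,0.0417,-0.0133],"offset": [0.003,0.062,0],"hand": -1},
    {"dr": [0.0037,0.0417,-0.0133],"offset": [0.003,0.062,0],"hand": -1},
    {"dr": [0.0037,0.0417,-0.0133],"offset": [0.002,0.062,0],"hand": -1},
    {"dr": [0.0037,0.0417,-0.0133],"offset": [0.001,0.062,0],"hand": -1}
  ]
}}

```text
time_s: 8.4
eef_pos: [576.2, -157.2, 145.6]
ee_rot: [-0.045, 0.879, 0.068, 0.469]
force: [0.5, 0.4, -1.8]
grip_width: 0.653
grip_force: 42.9
```

Emit:
{"name": "arm_command", "arguments": {
  "increments": [
    {"dr": [0.0037,0.0417,-0.0133],"offset": [0.001,0.062,0],"hand": -1},
    {"dr": [0.0037,0.0417,-0.0133],"offset": [0,0.062,0],"hand": -1},
    {"dr": [0,0,0],"offset": [0,0,0],"hand": -1},
    {"dr": [0,0,0],"offset": [0,0,0],"hand": -1}
  ]
}}

```text
time_s: 8.8
eef_pos: [578.8, -171.6, 145.6]
ee_rot: [-0.045, 0.863, 0.076, 0.497]
force: [0.7, 0.0, -1.8]
grip_width: 0.649
grip_force: 42.9
```

Run:
```python
from h import *
import cv2
p,R=target([558.3,-175.2,30+55+60]);plan(p,R,1)
a=ctrl.capture("side")[:,:,::-1];b=ctrl.capture("top")[:,:,::-1]
cv2.imwrite("pics/sideB.png",a);cv2.imwrite("pics/topB.png",b)
a=cv2.resize(a[150:270,280:400],(400,400),interpolation=cv2.INTER_CUBIC);b=cv2.resize(b[190:290,330:430],(400,400),interpolation=cv2.INTER_CUBIC)
cv2.imwrite("pics/h2.png",np.hstack([a,b]))
```

```text
t 8.8 q [-0.81   0.414  2.03   1.629  0.81  -0.733] p [ 578.8 -171.6  145.6] R [-0.045  0.863  0.076  0.497] F [ 0.7  0.  -1.8] g 0.649 42.9
dr [ 0.0002  0.002  -0.0015] deg [ 0.   0.1 -0.1] d [-0.3 -0.3  0. ]
[-0.001, 0.002, -0.003] max dq 0.01 e 0.0
qend [-0.81  0.41  2.04  1.63  0.81 -0.73]
```

View pics/h2.png

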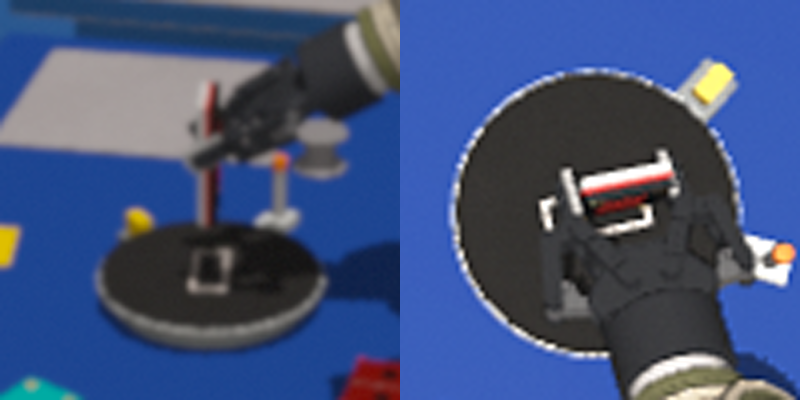

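The module is held upright above the platter: side crop shows it at (208,155), top crop shows its upper end at (630,185). I'll zoom in to check heading and tilt before lowering.

Run:
```python
import cv2,numpy as np
b=cv2.imread("pics/topB.png")[222:252,362:402];a=cv2.imread("pics/sideB.png")[168:228,325:365]
cv2.imwrite("pics/h3.png",np.hstack([cv2.resize(b,None,fx=12,fy=12,interpolation=cv2.INTER_CUBIC)[:360],cv2.resize(a,None,fx=6,fy=6,interpolation=cv2.INTER_CUBIC)[:360]]))
```

View pics/h3.png

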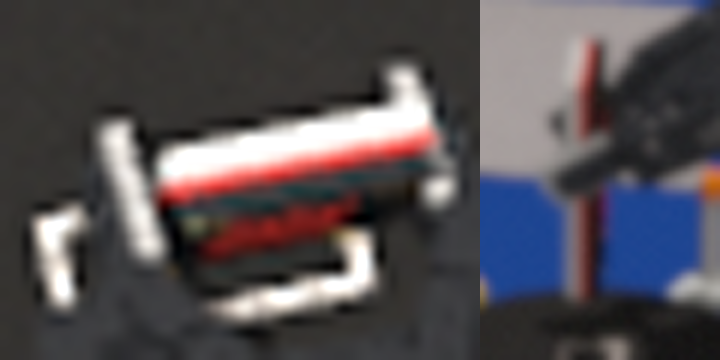

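Run:
```python
from h import *
np.set_printoptions(suppress=True,precision=1)
T=lambda p:crop(p,362,222,12)
r=world("top",T([(165,195),(437,133)]),200);print("red",r,np.linalg.norm(r[0]-r[1]),np.degrees(np.arctan2(*(r[0]-r[1])[1::-1])))
r=world("top",T([(157,147),(430,95)]),200);print("al",r,np.degrees(np.arctan2(*(r[0]-r[1])[1::-1])),r.mean(0))
f=np.array([np.cos(np.radians(10.2)),np.sin(np.radians(10.2)),0]);l=np.array([-f[1],f[0],0])
def proj(c,X):
    i=ctrl.camera_info(c);y=i["K"]@(i["R"]@np.array(X).T+i["t"][:,None]);return (y[:2]/y[2]).T
c=np.array([558.3,-175.2,145])
# expected box corners in both crops
X=np.array([c+a*8*f+b*28*l+[0,0,z] for z in(55,-55) for a in(1,-1) for b in(1,-1)])
print("top exp",((proj("top",X)-[362,222]+.5)*12-.5)[:4])
print("side exp",((proj("side",X)-[325,168]+.5)*6-.5+[480,0]))
```

```text
red [[ 553.7 -148.5  200. ]
 [ 565.3 -206.3  200. ]] 58.94126856081677 101.38714237798412
al [[ 563.9 -147.2  200. ]
 [ 573.4 -205.1  200. ]] 99.34284346417544 [ 568.7 -176.1  200. ]
top exp [[153.  159.8]
 [412.5 106.3]
 [169.2 233.8]
 [429.1 180.2]]
side exp [[565.3  85.7]
 [573.5  38.2]
 [599.6  86.3]
 [606.8  38.8]
 [566.8 295.6]
 [574.7 243.7]
 [600.  296.4]
 [607.  244.5]]
```

Run:
```python
from h import *
p,R=target([556.8,-174.2,30+55+5]);plan(p,R,8)
print("down1mm",np.round(R.inv().apply([0,0,-1])/120,4))
```

```text
t 8.9 q [-0.809  0.413  2.03   1.629  0.81  -0.733] p [ 579.1 -171.4  146.2] R [-0.045  0.863  0.077  0.498] F [-0.6 -0.9 -1.7] g 0.653 42.9
dr [ 0.      0.0001 -0.    ] deg [ 0.  0. -0.] d [ -2.1   0.5 -55.5]
[-0.051, -0.001, 0.027] max dq 0.02 e 0.0
[-0.051, -0.001, 0.027] max dq 0.03 e 0.0
[-0.051, -0.001, 0.027] max dq 0.03 e 0.0
[-0.051, -0.001, 0.027] max dq 0.03 e 0.0
[-0.051, -0.001, 0.027] max dq 0.03 e 0.0
[-0.051, -0.001, 0.027] max dq 0.03 e 0.0
[-0.051, -0.001, 0.027] max dq 0.02 e 0.0
[-0.051, -0.001, 0.027] max dq 0.02 e 0.0
qend [-0.81  0.53  2.06  1.77  0.83 -0.93]
down1mm [-0.0072  0.      0.0042]
```

Emit:
{"name": "arm_command", "arguments": {
  "increments": [
    {"dr": [0,0,0],"offset": [-0.051,-0.001,0.027],"hand": -1},
    {"dr": [0,0,0],"offset": [-0.051,-0.001,0.027],"hand": -1},
    {"dr": [0,0,0],"offset": [-0.051,-0.001,0.027],"hand": -1},
    {"dr": [0,0,0],"offset": [-0.051,-0.001,0.027],"hand": -1},
    {"dr": [0,0,0],"offset": [-0.051,-0.001,0.027],"hand": -1},
    {"dr": [0,0,0],"offset": [-0.051,-0.001,0.027],"hand": -1},
    {"dr": [0,0,0],"offset": [-0.051,-0.001,0.027],"hand": -1},
    {"dr": [0,0,0],"offset": [-0.051,-0.001,0.027],"hand": -1}
  ]
}}

```text
time_s: 9.7
eef_pos: [577.0, -171.3, 90.2]
ee_rot: [-0.045, 0.863, 0.077, 0.498]
force: [-0.1, 0.4, -2.3]
grip_width: 0.65
grip_force: 42.9
```

Emit:
{"name": "arm_command", "arguments": {
  "increments": [
    {"dr": [0,0,0],"offset": [0,0,0],"hand": -1},
    {"dr": [0,0,0],"offset": [0,0,0],"hand": -1}
  ]
}}

```text
time_s: 9.9
eef_pos: [577.0, -171.3, 90.8]
ee_rot: [-0.045, 0.863, 0.077, 0.498]
force: [-0.5, -0.0, -1.6]
grip_width: 0.653
grip_force: 42.9
```

Emit:
{"name": "arm_command", "arguments": {
  "increments": [
    {"dr": [0,0,0],"offset": [-0.0072,0,0.0042],"hand": -1},
    {"dr": [0,0,0],"offset": [-0.0072,0,0.0042],"hand": -1},
    {"dr": [0,0,0],"offset": [0,0,0],"hand": -1}
  ]
}}

```text
time_s: 10.2
eef_pos: [577.0, -171.2, 88.9]
ee_rot: [-0.045, 0.862, 0.077, 0.498]
force: [0.6, 0.2, -1.5]
grip_width: 0.65
grip_force: 42.9
```

Emit:
{"name": "arm_command", "arguments": {
  "increments": [
    {"dr": [0,0,0],"offset": [-0.0072,0,0.0042],"hand": -1},
    {"dr": [0,0,0],"offset": [0,0,0],"hand": -1},
    {"dr": [0,0,0],"offset": [0,0,0],"hand": -1}
  ]
}}

```text
time_s: 10.5
eef_pos: [577.0, -171.3, 87.9]
ee_rot: [-0.045, 0.863, 0.077, 0.498]
force: [0.2, 0.1, -0.6]
grip_width: 0.648
grip_force: 42.9
```

Emit:
{"name": "arm_command", "arguments": {
  "increments": [
    {"dr": [0,0,0],"offset": [-0.0072,0,0.0042],"hand": -1},
    {"dr": [0,0,0],"offset": [0,0,0],"hand": -1},
    {"dr": [0,0,0],"offset": [0,0,0],"hand": -1}
  ]
}}

```text
time_s: 10.8
eef_pos: [577.3, -171.2, 87.5]
ee_rot: [-0.045, 0.862, 0.077, 0.499]
force: [-1.8, 1.5, 4.8]
grip_width: 0.646
grip_force: 43.5
```

Emit:
{"name": "arm_command", "arguments": {
  "increments": [
    {"dr": [0,0,0],"offset": [-0.0036,0,0.0021],"hand": -1},
    {"dr": [0,0,0],"offset": [0,0,0],"hand": -1},
    {"dr": [0,0,0],"offset": [0,0,0],"hand": -1}
  ]
}}

```text
time_s: 11.1
eef_pos: [577.4, -171.2, 87.5]
ee_rot: [-0.045, 0.862, 0.077, 0.499]
force: [-5.1, 3.1, 9.4]
grip_width: 0.647
grip_force: 43.9
```

Emit:
{"name": "arm_command", "arguments": {
  "grip_force": 20,
  "increments": [
    {"dr": [0,0,0],"offset": [0.0045,0,-0.0026],"hand": -1},
    {"dr": [0,0,0],"offset": [0,0,0],"hand": -1},
    {"dr": [0,0,0],"offset": [0,0,0],"hand": -1}
  ]
}}

```text
time_s: 11.4
eef_pos: [577.3, -171.2, 87.5]
ee_rot: [-0.045, 0.862, 0.077, 0.499]
force: [-2.4, 2.2, 6.2]
grip_width: 0.648
grip_force: 43.5
```

Run:
```python
from h import *
import cv2
log()
a=ctrl.capture("side")[:,:,::-1];b=ctrl.capture("top")[:,:,::-1]
cv2.imwrite("pics/sideC.png",a);cv2.imwrite("pics/topC.png",b)
a=cv2.resize(a[180:270,310:380],(400,514),interpolation=cv2.INTER_CUBIC);b=cv2.resize(b[215:265,355:405],(400,400),interpolation=cv2.INTER_CUBIC)
A=np.zeros((514,800,3),np.uint8);A[:,:400]=a;A[:400,400:]=b;cv2.imwrite("pics/h4.png",A)
```

```text
t 11.4 q [-0.813  0.549  2.052  1.775  0.835 -0.95 ] p [ 577.3 -171.2   87.5] R [-0.045  0.862  0.077  0.499] F [-2.4  2.2  6.2] g 0.648 43.5
```

View pics/h4.png

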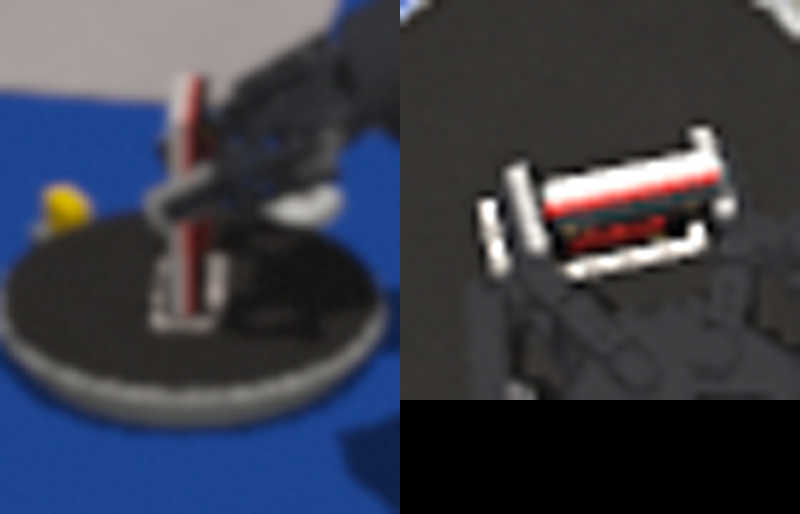

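The foot is inside the outline and roughly centred: side crop shows the foot at (170–205, 312) and the outline at x 152–222. The module stands vertical. I'll ease the pressure and open the gripper slowly.

Emit:
{"name": "arm_command", "arguments": {
  "increments": [
    {"dr": [0,0,0],"offset": [0.0055,0,-0.0032],"hand": -1},
    {"dr": [0,0,0],"offset": [0,0,0],"hand": -1},
    {"dr": [0,0,0],"offset": [0,0,0],"hand": -1}
  ]
}}

```text
time_s: 11.8
eef_pos: [577.0, -171.3, 87.5]
ee_rot: [-0.045, 0.863, 0.077, 0.498]
force: [-0.5, -0.1, -0.5]
grip_width: 0.647
grip_force: 42.9
```

Emit:
{"name": "arm_command", "arguments": {
  "increments": [
    {"dr": [0,0,0],"offset": [0,0,0],"hand": 0.25},
    {"dr": [0,0,0],"offset": [0,0,0],"hand": 0.29},
    {"dr": [0,0,0],"offset": [0,0,0],"hand": 0.32},
    {"dr": [0,0,0],"offset": [0,0,0],"hand": 0.36},
    {"dr": [0,0,0],"offset": [0,0,0],"hand": 0.4},
    {"dr": [0,0,0],"offset": [0,0,0],"hand": 0.5},
    {"dr": [0,0,0],"offset": [0,0,0],"hand": 0.6},
    {"dr": [0,0,0],"offset": [0,0,0],"hand": 0.6}
  ]
}}

```text
time_s: 12.6
eef_pos: [577.0, -171.3, 87.7]
ee_rot: [-0.045, 0.863, 0.077, 0.498]
force: [-0.0, -0.7, 0.1]
grip_width: 0.799
grip_force: 0.0
```

Run:
```python
from h import *
import cv2
s=log()
cv2.imwrite("pics/sideD.png",ctrl.capture("side")[:,:,::-1])
c=cv2.imread("pics/sideC.png").astype(int)[190:245,335:352];d=cv2.imread("pics/sideD.png").astype(int)[190:245,335:352]
print(abs(c-d).mean(),abs(c-d).max(axis=(1,2))[::3])
R=Ro.from_quat(s["ee_rot"],scalar_first=True);p=s["eef_pos"]
plan(p-140*R.as_matrix()[:,2],R,6)
```

```text
t 12.6 q [-0.813  0.548  2.052  1.773  0.833 -0.947] p [ 577.  -171.3   87.7] R [-0.045  0.863  0.077  0.498] F [-0.  -0.7  0.1] g 0.799 0.0
6.390017825311943 [ 2  7 21 18 27 35 49 29 33 19 12 17 27 10 11 29 18  5  4]
t 12.65 q [-0.813  0.548  2.052  1.773  0.833 -0.947] p [ 577.  -171.3   87.7] R [-0.045  0.863  0.077  0.498] F [ 0.6 -0.6 -0.5] g 0.801 0.0
dr [-0.  0.  0.] deg [-0.  0.  0.] d [-119.3  -21.6   69.9]
[0.0, 0.0, -0.194] max dq 0.06 e 0.0
[0.0, 0.0, -0.194] max dq 0.05 e 0.0
[0.0, 0.0, -0.194] max dq 0.06 e 0.0
[0.0, 0.0, -0.194] max dq 0.06 e 0.0
[0.0, 0.0, -0.194] max dq 0.06 e 0.0
[0.0, 0.0, -0.194] max dq 0.06 e 0.0
qend [-1.12  0.23  2.26  1.43  1.   -0.81]
```

Emit:
{"name": "arm_command", "arguments": {
  "increments": [
    {"dr": [0,0,0],"offset": [0,0,-0.03],"hand": 0.7},
    {"dr": [0,0,0],"offset": [0,0,-0.1],"hand": 0.7},
    {"dr": [0,0,0],"offset": [0,0,-0.15],"hand": 0.7},
    {"dr": [0,0,0],"offset": [0,0,-0.19],"hand": 0.7},
    {"dr": [0,0,0],"offset": [0,0,-0.19],"hand": 0.7},
    {"dr": [0,0,0],"offset": [0,0,-0.19],"hand": 0.7},
    {"dr": [0,0,0],"offset": [0,0,-0.19],"hand": 0.7},
    {"dr": [0,0,0],"offset": [0,0,-0.19],"hand": 0.7}
  ]
}}

```text
time_s: 13.45
eef_pos: [449.8, -193.9, 162.1]
ee_rot: [-0.045, 0.863, 0.077, 0.498]
force: [-0.0, -0.4, 0.0]
grip_width: 0.849
grip_force: 0.0
```

Run:
```python
from h import *
import cv2
cv2.imwrite("pics/sideE.png",ctrl.capture("side")[:,:,::-1]);cv2.imwrite("pics/topE.png",ctrl.capture("top")[:,:,::-1])
A=np.hstack([cv2.resize(cv2.imread("pics/sideE.png")[160:270,290:390],(400,440),interpolation=cv2.INTER_CUBIC),cv2.resize(cv2.imread("pics/topE.png")[190:300,340:440],(400,440),interpolation=cv2.INTER_CUBIC)])
cv2.imwrite("pics/h5.png",A)
R=tool(73.1,0);plan(np.array([522.6,-294.7,200]),R,16)
```

```text
t 13.55 q [-1.15   0.223  2.265  1.41   1.018 -0.806] p [ 449.8 -194.9  162.6] R [-0.044  0.863  0.076  0.498] F [-0.4  0.2  0.7] g 0.848 0.0
dr [ 0.0457 -0.0745 -0.079 ] deg [ 32.9 -53.6 -56.9] d [ 72.8 -99.8  37.4]
[0.031, 0.058, 0.015] max dq 0.11 e 0.0
[0.028, 0.06, 0.011] max dq 0.1 e 0.0
[0.025, 0.062, 0.007] max dq 0.1 e 0.0
[0.021, 0.064, 0.004] max dq 0.1 e 0.0
[0.017, 0.065, 0.0] max dq 0.1 e 0.0
[0.013, 0.066, -0.003] max dq 0.1 e 0.0
[0.009, 0.066, -0.006] max dq 0.09 e 0.0
[0.004, 0.067, -0.009] max dq 0.09 e 0.0
[-0.001, 0.066, -0.011] max dq 0.09 e 0.0
[-0.005, 0.066, -0.014] max dq 0.08 e 0.0
[-0.01, 0.065, -0.015] max dq 0.08 e 0.0
[-0.015, 0.063, -0.017] max dq 0.08 e 0.0
[-0.02, 0.062, -0.018] max dq 0.08 e 0.0
[-0.025, 0.059, -0.019] max dq 0.07 e 0.0
[-0.03, 0.057, -0.02] max dq 0.07 e 0.0
[-0.034, 0.054, -0.02] max dq 0.07 e 0.0
qend [-0.71  0.5   1.31  0.    1.33 -0.41]
```

View pics/h5.png

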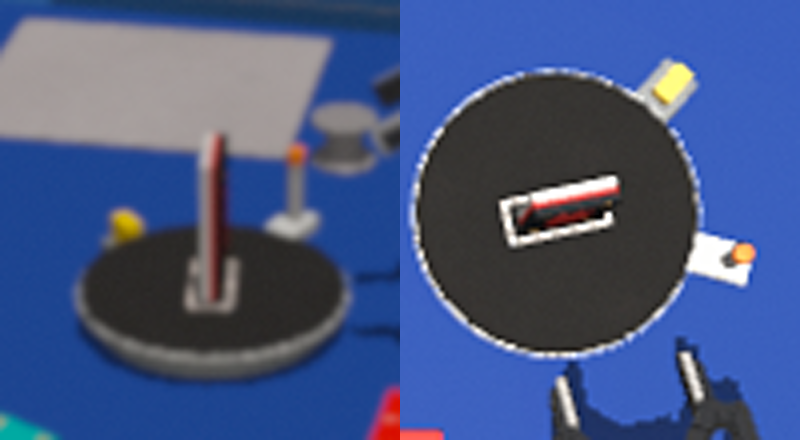

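The module stands freely inside the outline, centred (top crop 570,205). The post cap is at (743,253), unmoved. Now to the post.

Emit:
{"name": "arm_command", "arguments": {
  "increments": [
    {"dr": [0.0457,-0.0745,-0.079],"offset": [0.031,0.058,0.015],"hand": 0.5},
    {"dr": [0.0457,-0.0745,-0.079],"offset": [0.028,0.06,0.011],"hand": 0.5},
    {"dr": [0.0457,-0.0745,-0.079],"offset": [0.025,0.062,0.007],"hand": 0.5},
    {"dr": [0.0457,-0.0745,-0.079],"offset": [0.021,0.064,0.004],"hand": 0.5},
    {"dr": [0.0457,-0.0745,-0.079],"offset": [0.017,0.065,0],"hand": 0.5},
    {"dr": [0.0457,-0.0745,-0.079],"offset": [0.013,0.066,-0.003],"hand": 0.5},
    {"dr": [0.0457,-0.0745,-0.079],"offset": [0.009,0.066,-0.006],"hand": 0.5},
    {"dr": [0.0457,-0.0745,-0.079],"offset": [0.004,0.067,-0.009],"hand": 0.5}
  ]
}}

```text
time_s: 14.35
eef_pos: [487.9, -244.0, 179.9]
ee_rot: [-0.025, 0.893, 0.362, 0.266]
force: [-0.5, -0.2, -0.4]
grip_width: 0.748
grip_force: 0.0
```

Emit:
{"name": "arm_command", "arguments": {
  "increments": [
    {"dr": [0.0457,-0.0745,-0.079],"offset": [-0.001,0.066,-0.011],"hand": 0.5},
    {"dr": [0.0457,-0.0745,-0.079],"offset": [-0.005,0.066,-0.014],"hand": 0.5},
    {"dr": [0.0457,-0.0745,-0.079],"offset": [-0.01,0.065,-0.015],"hand": 0.5},
    {"dr": [0.0457,-0.0745,-0.079],"offset": [-0.015,0.063,-0.017],"hand": 0.5},
    {"dr": [0.0457,-0.0745,-0.079],"offset": [-0.02,0.062,-0.018],"hand": 0.5},
    {"dr": [0.0457,-0.0745,-0.079],"offset": [-0.025,0.059,-0.019],"hand": 0.5},
    {"dr": [0.0457,-0.0745,-0.079],"offset": [-0.03,0.057,-0.02],"hand": 0.5},
    {"dr": [0.0457,-0.0745,-0.079],"offset": [-0.034,0.054,-0.02],"hand": 0.5}
  ]
}}

```text
time_s: 15.15
eef_pos: [524.5, -293.7, 198.4]
ee_rot: [-0.001, 0.802, 0.597, -0.001]
force: [-1.0, -0.7, 0.5]
grip_width: 0.75
grip_force: 0.0
```

Run:
```python
from h import *
R=tool(73.1,0);plan(np.array([522.6,-294.7,62]),R,6)
```

```text
t 15.15 q [-0.704  0.508  1.3   -0.002  1.337 -0.414] p [ 524.5 -293.7  198.4] R [-0.001  0.802  0.597 -0.001] F [-1.  -0.7  0.5] g 0.75 0.0
dr [-0.0007  0.0001  0.001 ] deg [-0.2  0.   0.3] d [  -1.9   -1.  -136.4]
[-0.002, -0.002, 0.189] max dq 0.05 e 0.0
[-0.002, -0.002, 0.189] max dq 0.05 e 0.0
[-0.002, -0.002, 0.189] max dq 0.05 e 0.0
[-0.002, -0.002, 0.189] max dq 0.05 e 0.0
[-0.002, -0.002, 0.189] max dq 0.05 e 0.0
[-0.002, -0.002, 0.189] max dq 0.05 e 0.0
qend [-0.71  0.64  1.46  0.    1.04 -0.41]
```

Emit:
{"name": "arm_command", "arguments": {
  "grip_force": 20,
  "increments": [
    {"dr": [0,0,0],"offset": [-0.002,-0.002,0.189],"hand": 0.5},
    {"dr": [0,0,0],"offset": [-0.002,-0.002,0.189],"hand": 0.5},
    {"dr": [0,0,0],"offset": [-0.002,-0.002,0.189],"hand": 0.5},
    {"dr": [0,0,0],"offset": [-0.002,-0.002,0.189],"hand": 0.5},
    {"dr": [0,0,0],"offset": [-0.002,-0.002,0.189],"hand": 0.5},
    {"dr": [0,0,0],"offset": [-0.002,-0.002,0.189],"hand": 0.2},
    {"dr": [0,0,0],"offset": [0,0,0],"hand": -0.1},
    {"dr": [0,0,0],"offset": [0,0,0],"hand": -0.3}
  ]
}}

```text
time_s: 15.95
eef_pos: [522.5, -294.4, 62.8]
ee_rot: [-0.001, 0.803, 0.596, 0.0]
force: [0.4, -0.6, 0.8]
grip_width: 0.35
grip_force: 0.0
```

Emit:
{"name": "arm_command", "arguments": {
  "increments": [
    {"dr": [0,0,0],"offset": [0,0,0],"hand": -0.4},
    {"dr": [0,0,0],"offset": [0,0,0],"hand": -0.45},
    {"dr": [0,0,0],"offset": [0,0,0],"hand": -0.5},
    {"dr": [0,0,0],"offset": [0,0,0],"hand": -0.54},
    {"dr": [0,0,0],"offset": [0,0,0],"hand": -0.58},
    {"dr": [0,0,0],"offset": [0,0,0],"hand": -0.62},
    {"dr": [0,0,0],"offset": [0,0,0],"hand": -0.66},
    {"dr": [0,0,0],"offset": [0,0,0],"hand": -0.7}
  ]
}}

```text
time_s: 16.75
eef_pos: [522.4, -294.5, 62.5]
ee_rot: [-0.001, 0.803, 0.596, 0.0]
force: [-1.7, 0.4, 1.4]
grip_width: 0.15
grip_force: 15.0
```

Emit:
{"name": "arm_command", "arguments": {
  "increments": [
    {"dr": [0,0,0],"offset": [0,0,0],"hand": -0.74},
    {"dr": [0,0,0],"offset": [0,0,0],"hand": -0.8},
    {"dr": [0,0,0],"offset": [0,0,0],"hand": -1},
    {"dr": [0,0,0],"offset": [0,0,0],"hand": -1}
  ]
}}

```text
time_s: 17.15
eef_pos: [522.4, -294.5, 62.5]
ee_rot: [-0.001, 0.803, 0.596, 0.0]
force: [-0.5, -0.3, 1.6]
grip_width: 0.15
grip_force: 19.5
```

Run:
```python
from h import *
s=log()
c=np.array([558.3,-175.2]);v=s["eef_pos"][:2]-c;r=np.hypot(*v);a0=np.arctan2(v[1],v[0]);print(r,np.degrees(a0))
R0=Ro.from_quat(s["ee_rot"],scalar_first=True);q=s["joints"]
n=30;st=np.radians(60)/n
for i in range(1,n+1):
    a=a0+i*st;Ri=Ro.from_euler('z',i*st)*R0;p=np.r_[c+r*np.array([np.cos(a),np.sin(a)]),s["eef_pos"][2]]
    if i<3 or i==n:
        b=a-st;Rp=Ro.from_euler('z',(i-1)*st)*R0;pp=np.r_[c+r*np.array([np.cos(b),np.sin(b)]),s["eef_pos"][2]]
        print(np.round(Rp.inv().apply(p-pp)/120,4),np.round((Rp.inv()*Ri).as_rotvec()/(np.pi/4),4))
    qn,e=ik(p,Ri,q);
    if abs(qn-q).max()>.1 or e>.01:print(i,qn,e)
    q=qn
print(np.round(q,2))
```

```text
t 17.15 q [-7.090e-01  6.470e-01  1.450e+00  1.000e-03  1.046e+00 -4.160e-01] p [ 522.4 -294.5   62.5] R [-0.001  0.803  0.596  0.   ] F [-0.5 -0.3  1.6] g 0.15 19.5
124.57676856867339 -106.72547710705823
[ 0.0007  0.0362 -0.    ] [ 0.0001 -0.     -0.0444]
[ 0.0007  0.0362 -0.    ] [ 0.0001 -0.     -0.0444]
[ 0.0007  0.0362 -0.    ] [ 0.0001 -0.     -0.0444]
[-0.56  0.84  1.09 -0.    1.22 -1.31]
```

Emit:
{"name": "arm_command", "arguments": {
  "increments": [
    {"dr": [0,0,-0.0111],"offset": [0.0001,0.0091,0],"hand": -1},
    {"dr": [0,0,-0.0222],"offset": [0.0003,0.0181,0],"hand": -1},
    {"dr": [0,0,-0.0333],"offset": [0.0004,0.0272,0],"hand": -1},
    {"dr": [0,0,-0.0333],"offset": [0.0004,0.0272,0],"hand": -1},
    {"dr": [0,0,-0.0333],"offset": [0.0004,0.0272,0],"hand": -1},
    {"dr": [0,0,-0.0333],"offset": [0.0004,0.0272,0],"hand": -1},
    {"dr": [0,0,-0.0333],"offset": [0.0004,0.0272,0],"hand": -1},
    {"dr": [0,0,-0.0333],"offset": [0.0004,0.0272,0],"hand": -1}
  ]
}}

```text
time_s: 17.95
eef_pos: [545.2, -299.0, 62.5]
ee_rot: [-0.001, 0.744, 0.668, 0.0]
force: [-1.2, 0.3, 2.7]
grip_width: 0.149
grip_force: 19.6
```

```bash
cat >> h.py <<'E'
def ang():
    s=log();v=s["eef_pos"][:2]-[558.3,-175.2];R=Ro.from_quat(s["ee_rot"],scalar_first=True).as_matrix()
    print("r",np.hypot(*v).round(1),"turned",(np.degrees(np.arctan2(v[1],v[0]))+106.73).round(1),"head-73.2",(np.degrees(np.arctan2(R[1,0],R[0,0]))-73.2).round(1))
E
python3 -c "from h import *;ang()"
```

```text
t 17.95 q [-6.900e-01  6.890e-01  1.373e+00  1.000e-03  1.080e+00 -5.830e-01] p [ 545.2 -299.    62.5] R [-0.001  0.744  0.668  0.   ] F [-1.2  0.3  2.7] g 0.149 19.6
r 124.5 turned 10.7 head-73.2 10.6
```

Works, with low forces. Continuing.

Emit:
{"name": "arm_command", "arguments": {
  "increments": [
    {"dr": [0,0,-0.0333],"offset": [0.0004,0.0272,0],"hand": -1},
    {"dr": [0,0,-0.0333],"offset": [0.0004,0.0272,0],"hand": -1},
    {"dr": [0,0,-0.0333],"offset": [0.0004,0.0272,0],"hand": -1},
    {"dr": [0,0,-0.0333],"offset": [0.0004,0.0272,0],"hand": -1},
    {"dr": [0,0,-0.0333],"offset": [0.0004,0.0272,0],"hand": -1},
    {"dr": [0,0,-0.0333],"offset": [0.0004,0.0272,0],"hand": -1},
    {"dr": [0,0,-0.0333],"offset": [0.0004,0.0272,0],"hand": -1},
    {"dr": [0,0,-0.0333],"offset": [0.0004,0.0272,0],"hand": -1}
  ]
}}

```text
time_s: 18.75
eef_pos: [571.2, -299.0, 62.5]
ee_rot: [-0.001, 0.67, 0.742, 0.0]
force: [-0.5, 2.8, 5.2]
grip_width: 0.151
grip_force: 19.7
```

Emit:
{"name": "arm_command", "arguments": {
  "increments": [
    {"dr": [0,0,-0.0333],"offset": [0.0004,0.0272,0],"hand": -1},
    {"dr": [0,0,-0.0333],"offset": [0.0004,0.0272,0],"hand": -1},
    {"dr": [0,0,-0.0333],"offset": [0.0004,0.0272,0],"hand": -1},
    {"dr": [0,0,-0.0333],"offset": [0.0004,0.0272,0],"hand": -1},
    {"dr": [0,0,-0.0333],"offset": [0.0004,0.0272,0],"hand": -1},
    {"dr": [0,0,-0.0333],"offset": [0.0004,0.0272,0],"hand": -1},
    {"dr": [0,0,-0.0333],"offset": [0.0004,0.0272,0],"hand": -1},
    {"dr": [0,0,-0.0333],"offset": [0.0004,0.0272,0],"hand": -1}
  ]
}}

```text
time_s: 19.55
eef_pos: [596.6, -293.7, 62.5]
ee_rot: [-0.001, 0.589, 0.808, 0.001]
force: [-1.9, 2.5, 5.2]
grip_width: 0.153
grip_force: 19.7
```

Emit:
{"name": "arm_command", "arguments": {
  "increments": [
    {"dr": [0,0,-0.0333],"offset": [0.0004,0.0272,0],"hand": -1},
    {"dr": [0,0,-0.0333],"offset": [0.0004,0.0272,0],"hand": -1},
    {"dr": [0,0,-0.0333],"offset": [0.0004,0.0272,0],"hand": -1},
    {"dr": [0,0,-0.0333],"offset": [0.0004,0.0272,0],"hand": -1},
    {"dr": [0,0,-0.0333],"offset": [0.0004,0.0272,0],"hand": -1},
    {"dr": [0,0,-0.0333],"offset": [0.0004,0.0272,0],"hand": -1},
    {"dr": [0,0,-0.0333],"offset": [0.0004,0.0272,0],"hand": -1},
    {"dr": [0,0,-0.0333],"offset": [0.0004,0.0272,0],"hand": -1}
  ]
}}

```text
time_s: 20.35
eef_pos: [620.4, -283.2, 62.5]
ee_rot: [-0.001, 0.502, 0.865, 0.001]
force: [-1.4, 1.9, 5.2]
grip_width: 0.154
grip_force: 19.7
```

```bash
python3 -c "from h import *;ang()"
```

```text
t 20.35 q [-6.000e-01  8.120e-01  1.143e+00  1.000e-03  1.188e+00 -1.120e+00] p [ 620.4 -283.2   62.5] R [-0.001  0.502  0.865  0.001] F [-1.4  1.9  5.2] g 0.154 19.7
r 124.6 turned 46.6 head-73.2 46.6
```

Emit:
{"name": "arm_command", "arguments": {
  "increments": [
    {"dr": [0,0,-0.0222],"offset": [0.0003,0.0181,0],"hand": -1},
    {"dr": [0,0,-0.0222],"offset": [0.0003,0.0181,0],"hand": -1},
    {"dr": [0,0,-0.0222],"offset": [0.0003,0.0181,0],"hand": -1},
    {"dr": [0,0,-0.0222],"offset": [0.0003,0.0181,0],"hand": -1},
    {"dr": [0,0,-0.0222],"offset": [0.0003,0.0181,0],"hand": -1},
    {"dr": [0,0,-0.0222],"offset": [0.0003,0.0181,0],"hand": -1},
    {"dr": [0,0,-0.0222],"offset": [0.0003,0.0181,0],"hand": -1},
    {"dr": [0,0,-0.0222],"offset": [0.0003,0.0181,0],"hand": -1}
  ]
}}

```text
time_s: 21.15
eef_pos: [631.2, -276.1, 62.4]
ee_rot: [-0.004, 0.441, 0.898, -0.003]
force: [-29.1, -10.1, 12.2]
grip_width: 0.152
grip_force: 21.8
```

Emit:
{"name": "arm_command", "arguments": {
  "increments": [
    {"dr": [0,0,-0.0111],"offset": [0.0001,0.0091,0],"hand": -1},
    {"dr": [0,0,-0.0111],"offset": [0.0001,0.0091,0],"hand": -1},
    {"dr": [0,0,-0.0111],"offset": [0.0001,0.0091,0],"hand": -1},
    {"dr": [0,0,-0.0111],"offset": [0.0001,0.0091,0],"hand": -1},
    {"dr": [0,0,0],"offset": [0,0,0],"hand": -1}
  ]
}}

```text
time_s: 21.65
eef_pos: [631.1, -275.9, 62.2]
ee_rot: [-0.008, 0.426, 0.905, -0.005]
force: [-41.8, -14.9, 17.4]
grip_width: 0.149
grip_force: 23.7
```

```bash
python3 -c "from h import *;ang()"
```

```text
t 21.65 q [-0.577  0.835  1.101 -0.012  1.219 -1.264] p [ 631.1 -275.9   62.2] R [-0.008  0.426  0.905 -0.005] F [-41.8 -14.9  17.4] g 0.149 23.7
r 124.2 turned 52.6 head-73.2 56.4
```

The platter stopped at the yellow stop: post angle −54°, stop −44°, and half lug plus half stop is about 9°. I'll ease the push and release.

Emit:
{"name": "arm_command", "arguments": {
  "increments": [
    {"dr": [0,0,0.0333],"offset": [0,-0.0272,0],"hand": -1},
    {"dr": [0,0,0.0333],"offset": [0,-0.0272,0],"hand": -1},
    {"dr": [0,0,0.0222],"offset": [0,-0.0181,0],"hand": -1},
    {"dr": [0,0,0],"offset": [0,0,0],"hand": -1}
  ]
}}

```text
time_s: 22.05
eef_pos: [630.6, -276.3, 62.4]
ee_rot: [-0.001, 0.457, 0.89, 0.0]
force: [-4.2, 1.9, 5.5]
grip_width: 0.151
grip_force: 20.2
```

```bash
python3 -c "from h import *;ang()"
```

```text
t 22.05 q [-5.830e-01  8.270e-01  1.115e+00  1.000e-03  1.202e+00 -1.206e+00] p [ 630.6 -276.3   62.4] R [-0.001  0.457  0.89   0.   ] F [-4.2  1.9  5.5] g 0.151 20.2
r 124.3 turned 52.3 head-73.2 52.5
```

Emit:
{"name": "arm_command", "arguments": {
  "increments": [
    {"dr": [0,0,-0.0133],"offset": [0.0001,0.0108,0],"hand": -1},
    {"dr": [0,0,0],"offset": [0,0,0],"hand": -1},
    {"dr": [0,0,0],"offset": [0,0,0],"hand": -1}
  ]
}}

```text
time_s: 22.35
eef_pos: [631.0, -276.3, 62.4]
ee_rot: [-0.002, 0.452, 0.892, -0.0]
force: [-9.7, -2.5, 7.1]
grip_width: 0.157
grip_force: 20.4
```

```bash
python3 -c "from h import *;ang()"
```

```text
t 22.35 q [-5.820e-01  8.290e-01  1.112e+00 -1.000e-03  1.204e+00 -1.215e+00] p [ 631.  -276.3   62.4] R [-0.002  0.452  0.892 -0.   ] F [-9.7 -2.5  7.1] g 0.157 20.4
r 124.5 turned 52.4 head-73.2 53.1
```

Emit:
{"name": "arm_command", "arguments": {
  "increments": [
    {"dr": [0,0,0],"offset": [0,0,0],"hand": -0.7},
    {"dr": [0,0,0],"offset": [0,0,0],"hand": -0.6},
    {"dr": [0,0,0],"offset": [0,0,0],"hand": -0.5},
    {"dr": [0,0,0],"offset": [0,0,0],"hand": -0.3},
    {"dr": [0,0,0],"offset": [0,0,0],"hand": -0.1},
    {"dr": [0,0,0],"offset": [0,0,0],"hand": 0},
    {"dr": [0,0,0],"offset": [0,0,0],"hand": 0}
  ]
}}

```text
time_s: 23.05
eef_pos: [632.3, -275.4, 62.4]
ee_rot: [-0.001, 0.452, 0.892, 0.001]
force: [-0.3, 0.6, 0.4]
grip_width: 0.496
grip_force: 0.0
```

Emit:
{"name": "arm_command", "arguments": {
  "increments": [
    {"dr": [0,0,0],"offset": [0,0,-0.1],"hand": 0},
    {"dr": [0,0,0],"offset": [0,0,-0.2],"hand": 0},
    {"dr": [0,0,0],"offset": [0,0,-0.25],"hand": 0},
    {"dr": [0,0,0],"offset": [0,0,-0.25],"hand": 0},
    {"dr": [0,0,0],"offset": [0,0,-0.25],"hand": 0},
    {"dr": [0,0,0],"offset": [0,0,-0.25],"hand": 0},
    {"dr": [0,0,0],"offset": [0,0,0],"hand": 0},
    {"dr": [0,0,0],"offset": [0,0,0],"hand": 0}
  ]
}}

```text
time_s: 23.85
eef_pos: [632.4, -275.7, 219.5]
ee_rot: [0.0, 0.452, 0.892, 0.001]
force: [-0.1, -0.0, 0.4]
grip_width: 0.497
grip_force: 0.0
```

Run:
```python
from h import *
import cv2
log()
cv2.imwrite("pics/sideF.png",ctrl.capture("side")[:,:,::-1]);cv2.imwrite("pics/topF.png",ctrl.capture("top")[:,:,::-1])
A=np.hstack([cv2.resize(cv2.imread("pics/sideF.png")[150:270,280:390],(400,436),interpolation=cv2.INTER_CUBIC),cv2.resize(cv2.imread("pics/topF.png")[180:289,340:440],(400,436),interpolation=cv2.INTER_CUBIC)])
cv2.imwrite("pics/h6.png",A)
```

```text
t 23.85 q [-5.810e-01  7.070e-01  9.170e-01  1.000e-03  1.517e+00 -1.214e+00] p [ 632.4 -275.7  219.5] R [0.    0.452 0.892 0.001] F [-0.1 -0.   0.4] g 0.497 0.0
```

View pics/h6.png

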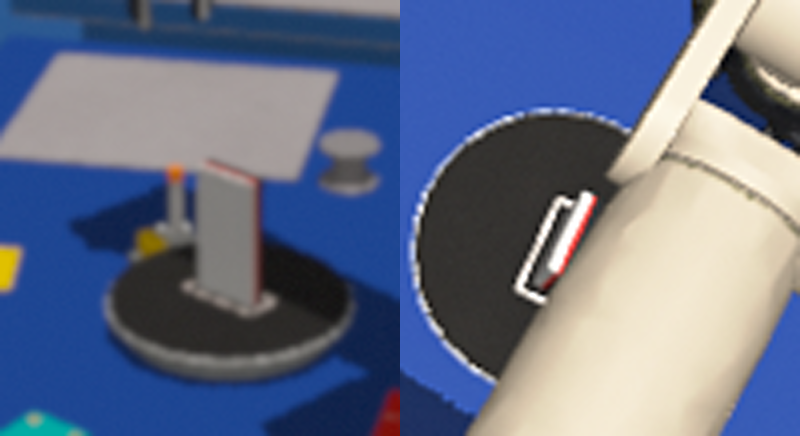

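The module stands upright inside the outline (side crop 230,235). The lug is against the yellow stop (165,240), and the gripper is clear.

```bash
python3 -c "
from rig import ctrl
print(ctrl.finish_job())"
```

```text
the job is handed in; nothing more can be done
None
```

The module stands freely upright inside the white outline, the turntable is turned counter-clockwise against its yellow stop, the gripper is clear, and the job was handed in at about 24 s of the 64 s allowed.

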